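# Point out the missing finial for the inspection camera

## Task

Show the inspection camera what this brass rail needs: point straight down with the fingertips, two or three centimetres above it, at the rail post that has lost its ball finial and stay there for two seconds; then point in the same way, again for two seconds, at the one spare finial on the plywood board that matches the balls on the other posts. Then press the round record button all the way in, let it come back up and move clear. Touch nothing but the button, move nothing, and do not bring the fingertips close above any other post or spare finial.

Things in the scene. Friction and masses are not known exactly. Their poses are not given: they have to be found in the camera images.
- rail: Fixed brass gallery rail, a plate 90 mm (its x) by 360 mm (its y) with a scalloped edge towards -x that sticks out 20 mm more, lying on two wooden blocks 120 mm (x) by 35 mm (y), 30 mm high. Plate's top face 36 mm above the bench; a lip along its +x edge is 54 mm high. Origin on the bench under its centre. Four posts stand in a row along its y axis, at y = -127.5, -42.5, 42.5 and 127.5 mm; any of them may be the bare one.
- bare_post: The fixed rail post without a ball: a brass collar 22 mm tall, 22 mm wide at the foot and 20 mm at the top, with only a bare steel stud 8 mm in diameter and 8 mm long on it. 30 mm tall in all, shorter than the other posts. Origin: centre of its foot on the rail's top face, z up.
- bare_post_tip (a point): Upper end of the bare post's stud, 30 mm above the post's origin and 66 mm above the bench: the first thing to point at.
- capped_post_a: One of three identical fixed brass posts on the rail that still have their ball finial: 22 mm collar with a 28 mm diameter ball on it, 48 mm tall in all. Origin: centre of its foot on the rail's top face, z up. Not to be pointed at or touched.
- capped_post_b: One of three identical fixed brass posts on the rail that still have their ball finial: 22 mm collar with a 28 mm diameter ball on it, 48 mm tall in all. Origin: centre of its foot on the rail's top face, z up. Not to be pointed at or touched.
- capped_post_c: One of three identical fixed brass posts on the rail that still have their ball finial: 22 mm collar with a 28 mm diameter ball on it, 48 mm tall in all. Origin: centre of its foot on the rail's top face, z up. Not to be pointed at or touched.
- board: Fixed plywood board, 240 mm (its x) by 90 mm (its y), 12 mm thick, lying on the bench. Origin at the centre of its underside. The three loose spare finials stand upright on it in a row along its x axis, 75 mm apart, in any order.
- spare_ball: Loose brass ball finial, the one that matches those on the rail: a 28 mm diameter ball on a 22 mm wide foot, 32 mm tall, standing on the board (0.11 kg). Origin: centre of its underside, z up. The second thing to point at.
- spare_spire: Loose brass finial shaped like a pointed spire, 24 mm wide at the foot, 50 mm tall, standing on the board. Origin: centre of its underside. Not to be pointed at or touched.
- spare_cap: Loose brass finial shaped like a flat mushroom, 36 mm wide, 18 mm tall, standing on the board. Origin: centre of its underside. Not to be pointed at or touched.
- record (a joint): Travel of the record button: 0 m when up, 0.006 m fully pressed; a spring brings it back up. Full travel takes about 5 N.
- record_top (a point): Centre of the top face of the record button, a black push button 36 mm in diameter in a grey housing fixed on the bench, the only button there. Press straight down.
- polish_jar: Loose jar of polish, 56 mm in diameter, 55 mm tall, standing on the bench. Origin: centre of its underside. Bystander.
- grinder: Loose right-angle hand grinder lying on the bench, about 170 mm long (its y) and 65 mm wide (its x), 34 mm high, 0.8 kg. Origin on the bench under its body. Bystander.

How it is judged:
By the outcome, as a careful person would: the job done as asked, in the order asked, and still so for the second after the job is handed in, with the robot touching nothing.
It also fails if it takes over 64 s, if anything falls off the work surface, if the arm or the gripper's body presses on something with over 40 N, if the wrist force passes 120 N, or if a joint passes its speed limit or range.

## Robot

A 7-joint arm with a two-finger parallel gripper is mounted at the origin on the work surface. World frame = base frame: x ahead of the robot, y to its left, z up, the work surface at z = 0. Lengths are in m, angles in degrees, forces in N, time in s.
With the tool pointing down it reaches from about 0.425 to 0.875 m from the base axis. Payload 4.7 kg.
Tool frame: the origin (TCP) lies on the centre line of the jaws, within the pads' length; the fingertips stand 19 mm ahead of it and the grasp point (between the pads) is the TCP; z points along the fingers, y is the line along which they close (so a half turn about z gives the same grasp; the last joint's range is limited). The gripper opens to 87 mm and grips with 3 to 60 N. Pads are 19 mm wide; open, the fingers measure 117 mm over their backs; the gripper's body (75 mm by 190 mm) begins 51 mm behind the grasp point.
Start: joints at [-68.577, 18.392, -4.016, 83.108, 1.295, 78.541, -3.26], TCP at [0.229, 0.608, 0.242] pointing down, gripper open.
Joint ranges: [-163.93, 163.93], [-17.29, 119.83], [-79.2, 71.16], [3.27, 140.29], [-89.18, 269.18], [5.43, 117.66], [-154.24, 154.24]. Speed limits (degrees/s): [147.25, 147.25, 180, 180, 180, 180, 180].

## Interface

Orientations are given as [roll, pitch, yaw] about the fixed x, y, z axes, in that order (R = Rz(yaw) Ry(pitch) Rx(roll)).
In Python, from cell import env, imaging gives the robot as it stands.
- The arm moves only by the shell command python3 -m crank 'ROWS' [OPENING] [FORCE]. ROWS is JSON, a list of rows, each an object of numbers: "x", "y", "z": the shift along the tool's x, y, z in m; "turn": the turn about the tool's z in rad. In form: [{"x": .., "y": .., "z": .., "turn": ..}, ...]. A call has 1 to 12 rows; each row is the pose to reach, as a shift and turn from the pose commanded when the call began, along the tool's axes at that moment; what a row does not reach only later rows make up. A row lasts 1/8 s, in which the tool goes at most 62.5 mm and 10.7 degrees, less where a joint would pass 70% of its speed; a pose out of reach is approached as far as the arm can. A call with a gripper value outside its range is refused whole. OPENING is the finger opening in m, from 0 to 0.087, set as the call begins (- or left out, the last holds). The fingers move at their own pace and stop on an object; FORCE is the grip in N (left out, the last holds). Time passes only in rows, so rows that repeat a pose let the fingers close. It gives the time, the measured TCP pose, the force, the opening and the grip force at its end, in the units of the state.
- env.get_obs(): the state, without advancing time (a new reading comes with each control period).
- imaging.read_camera(name): name is "side" or "top"; returns the picture (384x512x3 uint8, red, green, blue); there is no depth.
- imaging.get_calibration(name): a dict with "camera_matrix" (3x3 intrinsics, pixels), "position" and "attitude" of the camera in the world. Camera axes: x right, y up, looking along -z (the intrinsics and any distortion apply to the point x, -y, -z); pixel columns grow to the right and rows downward; lengths in m; the calibration is good to about 2 mm. A picture is of the moment at which its call begins. get_calibration takes no time and is no camera call.
- env.sign_off(): hands the job in; it is judged then, once.
The state is a dict: "time_s": time; "qpos": joint angles; "joint_velocities": joint speeds; "effort": joint torques, N m; "tool_pos": TCP position; "tool_rot": TCP orientation; "force": force on the tool from outside, world axes, zero at the start; "wrist_torque": the same for the moment, N m; "grip_width": finger opening in m; "grasp_force": force on a finger pad.
Only numpy, scipy, OpenCV 4.12 (cv2) and the standard library are available. Lean on these libraries where they do the work, as an engineer would, in place of code of your own. Each camera call takes 0.05 s, during which the arm holds its last target. There are 200 camera calls.

## Working session

There is one attempt and no reset: what is moved stays moved. The work goes in short steps, Python scripts to look and compute and a shell command to move; the robot and the scene stay as the last step left them, time stands still between calls to the robot, and variables do not carry over. Pictures are saved under pics/ and viewed, at most 10 in all, crops included, and the job is handed in when it is done.

```bash
mkdir -p pics
python3 - <<'E'
from cell import env, imaging
import cv2
for n in("top","side"):
    cv2.imwrite(f"pics/{n}0.png",cv2.cvtColor(imaging.read_camera(n),cv2.COLOR_RGB2BGR)); print(imaging.get_calibration(n))
print(env.get_obs())
E
```

```text
{'camera_matrix': array([[385.80321707,   0.        , 259.72910929],
       [  0.        , 385.80321707, 197.6813759 ],
       [  0.        ,   0.        ,   1.        ]]), 'position': array([ 0.36627581, -0.00220313,  1.07346992]), 'attitude': array([ 1.07343491e+01,  1.85808986e-02, -8.92763363e+01])}
{'camera_matrix': array([[388.09127015,   0.        , 254.48636679],
       [  0.        , 388.09127015, 196.9358264 ],
       [  0.        ,   0.        ,   1.        ]]), 'position': array([0.25699312, 0.52181722, 0.70126566]), 'attitude': array([  44.71045354,   -1.06698641, -148.3818427 ])}
{'time_s': 0.1, 'qpos': array([-68.57806472,  18.43493093,  -4.0130628 ,  83.16841407,
         1.29634451,  78.54088696,  -3.25953139]), 'joint_velocities': array([-0.06865311, -0.1252414 , -0.00699219, -0.10806637, -0.04288851,
        0.08276059, -0.07711073]), 'effort': array([ 1.75312307e-04, -4.92570949e+01, -4.05628402e-01, -3.13396418e+01,
       -6.39804220e-02,  3.95458750e-02,  4.51779124e-05]), 'tool_pos': array([0.22875967, 0.60791737, 0.24056479]), 'tool_rot': array([-1.79901065e+02,  7.58268783e-03,  1.59386071e+02]), 'force': array([ 0.35174042,  0.03978491, -0.07678044]), 'wrist_torque': array([-0.04055338,  0.00379963, -0.00217323]), 'grasp_force': 0.0, 'grip_width': 0.08724761133805342}
```

View pics/top0.png

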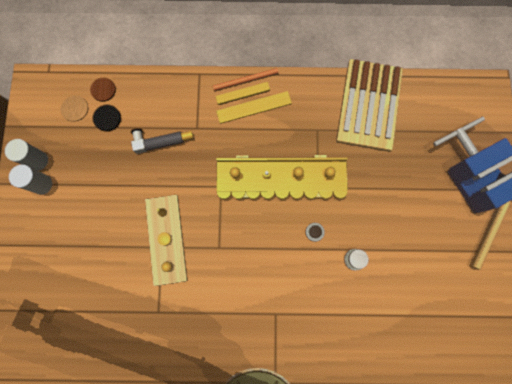

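View pics/side0.png

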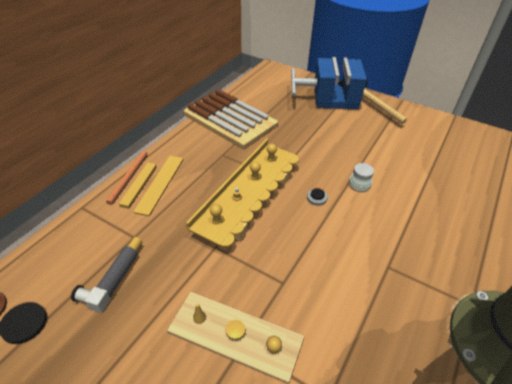

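The top view shows the bare post at about (267,175), the spare ball at (167,267), the cap at (165,240), the spire at (162,212) and the button at (315,232). The side view shows the bare post at (237,194), the ball at (274,344) and the button at (317,195). I'll enlarge these spots for exact pixels.

Run:
```python
import cv2,numpy as np
def crop(n,u,v):
    im=cv2.imread(f"pics/{n}0.png")[v-20:v+20,u-26:u+26]; im=cv2.resize(im,None,fx=5,fy=5,interpolation=cv2.INTER_NEAREST)
    for k in range(0,52,10): cv2.putText(im,str(u-26+k),(k*5,8),0,.3,(255,255,255)); cv2.line(im,(k*5,10),(k*5,14),(255,255,255))
    for k in range(0,40,10): cv2.putText(im,str(v-20+k),(0,k*5+4),0,.3,(255,255,255)); cv2.line(im,(20,k*5),(25,k*5),(255,255,255))
    return im
r=[np.hstack([crop("top",*p) for p in((267,175),(167,262),(315,232))]),np.hstack([crop("side",*p) for p in((237,194),(274,344),(317,195))])]
cv2.imwrite("pics/crops.png",np.vstack(r))
```

```text
(no output)
```

View pics/crops.png

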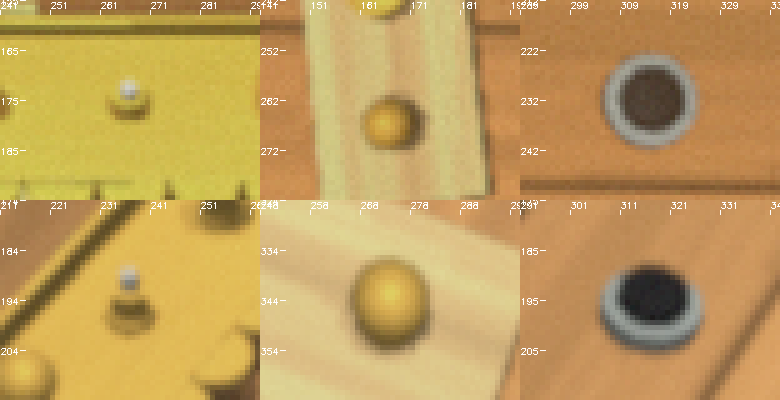

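```bash
cat > h.py <<'E'
from cell import env, imaging
import numpy as np
from scipy.spatial.transform import Rotation as R
def ray(n,u,v):
    c=imaging.get_calibration(n); K=c["camera_matrix"]
    d=np.linalg.inv(K)@[u,v,1]; d=R.from_euler("xyz",c["attitude"],degrees=True).apply(d*[1,-1,-1])
    return np.array(c["position"]),d/np.linalg.norm(d)
def onz(n,u,v,z):
    p,d=ray(n,u,v); return p+d*(z-p[2])/d[2]
def tri(a,b):
    A=0;B=0
    for p,d in(ray("top",*a),ray("side",*b)):
        M=np.eye(3)-np.outer(d,d); A=A+M; B=B+M@p
    return np.linalg.solve(A,B)
def rel(p):  # world point -> shift in tool axes (using ideal vertical tool)
    o=env.get_obs(); return R.from_euler("xyz",o["tool_rot"],degrees=True).inv().apply(np.array(p)-o["tool_pos"])
E
python3 - <<'E'
from h import *
np.set_printoptions(precision=4,suppress=True)
for n,a,b,z in(("tip",(266.4,172.2),(236.4,187.8),.066),("ball",(166.5,266.4),(274,343),.03),("btn",(315.2,231.7),(317.4,194.3),.025)):
    print(n,tri(a,b),onz("top",*a,z),onz("side",*b,z))
for u in((235,173),(299,173),(330,172)): print(onz("top",*u,.07))
for u in((162,212),(165,240)): print(onz("top",*u,.03))
print(onz("top",357,260,.055), onz("top",163,142,.03))
E
```

```text
tip [ 0.6249 -0.0166  0.0731] [ 0.6273 -0.0165  0.066 ] [ 0.6284 -0.0228  0.066 ]
ball [0.3738 0.2446 0.0374] [0.3747 0.2465 0.03  ] [0.3743 0.2413 0.03  ]
btn [ 0.4729 -0.1523  0.0196] [ 0.4727 -0.1514  0.025 ] [ 0.4708 -0.1471  0.025 ]
[0.623  0.0676 0.07  ]
[ 0.6251 -0.1039  0.07  ]
[ 0.6289 -0.187   0.07  ]
[0.5209 0.2673 0.03  ]
[0.4447 0.2546 0.03  ]
[ 0.3972 -0.2551  0.055 ] [0.721  0.2764 0.03  ]
```

```bash
python3 -c "
from h import *
print(rel([.627,-.0185,.24]).round(4))"
```

```text
[-0.5933 -0.4461  0.0014]
```

```bash
python3 -m crank '[{"x":-0.015,"y":-0.011},{"x":-0.045,"y":-0.034},{"x":-0.08,"y":-0.06},{"x":-0.12,"y":-0.09},{"x":-0.16,"y":-0.12},{"x":-0.2,"y":-0.15},{"x":-0.24,"y":-0.18},{"x":-0.28,"y":-0.21},{"x":-0.32,"y":-0.24},{"x":-0.35,"y":-0.263},{"x":-0.37,"y":-0.278},{"x":-0.375,"y":-0.282}]' 0 && python3 -c "
from h import *
print(rel([.627,-.0185,.24]).round(4))"
```

```text
invalid input
```

```bash
python3 -m crank '[{"x":-0.015,"y":-0.011,"z":0,"turn":0},{"x":-0.045,"y":-0.034,"z":0,"turn":0},{"x":-0.08,"y":-0.06,"z":0,"turn":0},{"x":-0.12,"y":-0.09,"z":0,"turn":0},{"x":-0.16,"y":-0.12,"z":0,"turn":0},{"x":-0.2,"y":-0.15,"z":0,"turn":0},{"x":-0.24,"y":-0.18,"z":0,"turn":0},{"x":-0.28,"y":-0.21,"z":0,"turn":0},{"x":-0.32,"y":-0.24,"z":0,"turn":0},{"x":-0.35,"y":-0.263,"z":0,"turn":0},{"x":-0.37,"y":-0.278,"z":0,"turn":0},{"x":-0.375,"y":-0.282,"z":0,"turn":0}]' 0 && python3 -c "
from h import *
print(rel([.627,-.0185,.24]).round(4))"
```

```text
time_s: 1.6
tool_pos: [0.4813, 0.2094, 0.2416]
tool_rot: [-180.0, 0.0, 159.1]
force: [0.2, 0.0, 0.1]
grip_width: 0.0005
grasp_force: 0.0
[-0.2174 -0.161   0.0016]
```

```bash
python3 -m crank '[{"x":-0.015,"y":-0.011,"z":0,"turn":0},{"x":-0.045,"y":-0.033,"z":0,"turn":0},{"x":-0.08,"y":-0.059,"z":0,"turn":0},{"x":-0.115,"y":-0.085,"z":0,"turn":0},{"x":-0.15,"y":-0.111,"z":0,"turn":0},{"x":-0.18,"y":-0.133,"z":0,"turn":0},{"x":-0.205,"y":-0.152,"z":0,"turn":0},{"x":-0.217,"y":-0.161,"z":0,"turn":0},{"x":-0.217,"y":-0.161,"z":0.03,"turn":0},{"x":-0.217,"y":-0.161,"z":0.06,"turn":0},{"x":-0.217,"y":-0.161,"z":0.075,"turn":0},{"x":-0.217,"y":-0.161,"z":0.08,"turn":0}]'
python3 - <<'E'
from h import *; import cv2
print(rel([.627,-.0185,.11]).round(4))
a=imaging.read_camera("top")[100:250,180:380];b=imaging.read_camera("side")[100:250,150:350]
cv2.imwrite("pics/c1.png",cv2.resize(np.hstack([a,b])[...,::-1],None,fx=2,fy=2))
E
```

```text
time_s: 3.1
tool_pos: [0.6265, -0.0137, 0.1609]
tool_rot: [180.0, -0.1, 159.4]
force: [0.3, 0.3, 0.7]
grip_width: 0.0006
grasp_force: 0.0
[-0.0022 -0.0043  0.0509]
```

View pics/c1.png

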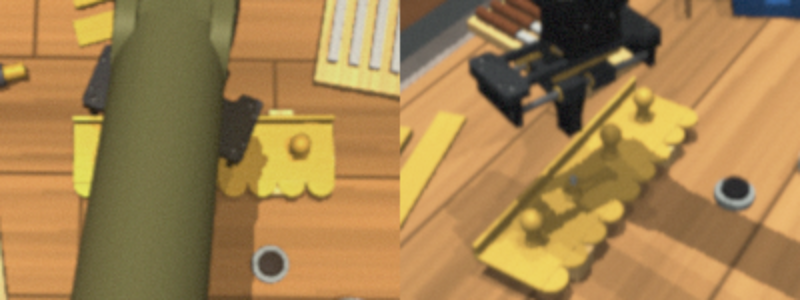

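The fingertips show in the side view at full-picture (234,164), right over the bare stud at (236,188). Nothing is touching. I'll descend and check.

```bash
python3 -m crank '[{"x":0,"y":0,"z":0,"turn":0},{"x":0,"y":0,"z":0.01,"turn":0},{"x":0,"y":0,"z":0.02,"turn":0},{"x":0,"y":0,"z":0.03,"turn":0},{"x":0,"y":0,"z":0.037,"turn":0},{"x":0,"y":0,"z":0.04,"turn":0},{"x":0,"y":0,"z":0.04,"turn":0},{"x":0,"y":0,"z":0.04,"turn":0}]'
python3 - <<'E'
from h import *; import cv2
print(rel([.627,-.0185,.11]).round(4))
b=imaging.read_camera("side")[130:230,180:300]
cv2.imwrite("pics/c2.png",cv2.resize(b[...,::-1],None,fx=5,fy=5))
E
```

```text
time_s: 4.2
tool_pos: [0.6273, -0.0147, 0.122]
tool_rot: [180.0, 0.0, 159.4]
force: [-0.3, -0.9, 0.7]
grip_width: 0.0004
grasp_force: 0.0
[-0.001  -0.0037  0.012 ]
```

View pics/c2.png

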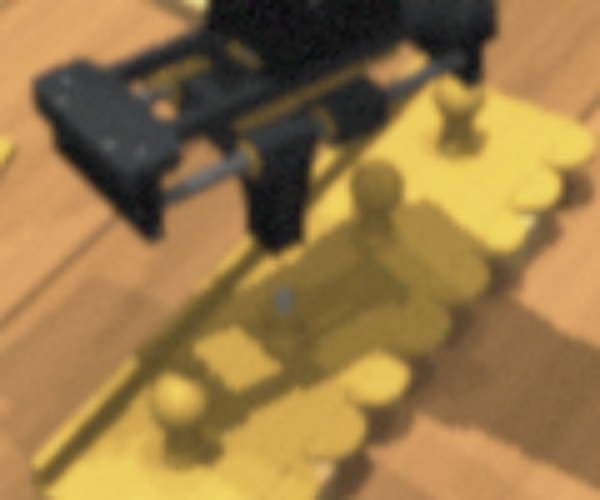

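The fingertip bottom is at about full (235,177) and the stud tip at (236.5,189), with nothing in contact. I'll compare the offset of the two in the same camera.

Run:
```python
from h import *
for p in((232.,178.5),(234.8,177),(239,176.5)): print(onz("side",*p,.103).round(4))
print(rel([.628,-.0185,.11]).round(4), rel([.3745,.2445,.22]).round(4))
```

```text
[ 0.632  -0.0111  0.103 ]
[ 0.6295 -0.0187  0.103 ]
[ 0.6223 -0.0253  0.103 ]
[-0.002  -0.0033  0.012 ] [ 0.3278  0.1536 -0.0982]
```

```bash
python3 -m crank '[{"x":-0.001,"y":-0.002,"z":0.006,"turn":0},{"x":-0.001,"y":-0.004,"z":0.012,"turn":0},{"x":-0.001,"y":-0.004,"z":0.012,"turn":0},{"x":-0.001,"y":-0.004,"z":0.012,"turn":0},{"x":-0.001,"y":-0.004,"z":0.012,"turn":0},{"x":-0.001,"y":-0.004,"z":0.012,"turn":0},{"x":-0.001,"y":-0.004,"z":0.012,"turn":0},{"x":-0.001,"y":-0.004,"z":0.012,"turn":0},{"x":-0.001,"y":-0.004,"z":0.012,"turn":0},{"x":-0.001,"y":-0.004,"z":0.012,"turn":0},{"x":-0.001,"y":-0.004,"z":0.012,"turn":0},{"x":-0.001,"y":-0.004,"z":0.012,"turn":0}]'
for i in 1 ; do python3 -m crank '[{"x":0,"y":0,"z":0,"turn":0},{"x":0,"y":0,"z":0,"turn":0},{"x":0,"y":0,"z":0,"turn":0},{"x":0,"y":0,"z":0,"turn":0},{"x":0,"y":0,"z":0,"turn":0},{"x":0,"y":0,"z":0,"turn":0},{"x":0,"y":0,"z":0,"turn":0},{"x":0,"y":0,"z":0,"turn":0},{"x":0,"y":0,"z":0,"turn":0},{"x":0,"y":0,"z":0,"turn":0},{"x":0,"y":0,"z":0,"turn":0},{"x":0,"y":0,"z":0,"turn":0}]'; done
```

```text
time_s: 5.75
tool_pos: [0.6266, -0.0188, 0.1096]
tool_rot: [180.0, 0.0, 159.4]
force: [0.6, 0.5, -0.1]
grip_width: 0.0005
grasp_force: 0.0
time_s: 7.25
tool_pos: [0.6265, -0.0188, 0.1096]
tool_rot: [180.0, 0.0, 159.4]
force: [-0.0, -0.3, 0.0]
grip_width: 0.0002
grasp_force: 0.0
```

```bash
python3 -m crank '[{"x":0,"y":0,"z":-0.01,"turn":0},{"x":0,"y":0,"z":-0.04,"turn":0},{"x":0,"y":0,"z":-0.075,"turn":0},{"x":0,"y":0,"z":-0.1,"turn":0},{"x":0.01,"y":0.005,"z":-0.115,"turn":0},{"x":0.035,"y":0.017,"z":-0.12,"turn":0},{"x":0.07,"y":0.034,"z":-0.12,"turn":0},{"x":0.11,"y":0.053,"z":-0.12,"turn":0},{"x":0.15,"y":0.072,"z":-0.12,"turn":0},{"x":0.19,"y":0.091,"z":-0.12,"turn":0},{"x":0.215,"y":0.103,"z":-0.12,"turn":0},{"x":0.225,"y":0.108,"z":-0.12,"turn":0}]'
python3 -m crank '[{"x":0.01,"y":0.005,"z":0,"turn":0},{"x":0.035,"y":0.017,"z":0,"turn":0},{"x":0.07,"y":0.034,"z":0,"turn":0},{"x":0.095,"y":0.045,"z":0,"turn":0},{"x":0.105,"y":0.05,"z":0,"turn":0},{"x":0.105,"y":0.05,"z":0.015,"turn":0},{"x":0.105,"y":0.05,"z":0.04,"turn":0},{"x":0.105,"y":0.05,"z":0.07,"turn":0},{"x":0.105,"y":0.05,"z":0.09,"turn":0},{"x":0.105,"y":0.05,"z":0.1,"turn":0},{"x":0.105,"y":0.05,"z":0.1,"turn":0},{"x":0.105,"y":0.05,"z":0.1,"turn":0}]'
python3 - <<'E'
from h import *; import cv2
print(rel([.374,.2455,.088]).round(4))
a=imaging.read_camera("top")[180:300,100:220];b=imaging.read_camera("side")[264:384,210:330]
cv2.imwrite("pics/c3.png",cv2.resize(np.hstack([a,b])[...,::-1],None,fx=3,fy=3))
E
```

```text
time_s: 8.75
tool_pos: [0.4523, 0.1631, 0.2296]
tool_rot: [180.0, -0.0, 159.6]
force: [0.6, 0.1, 0.1]
grip_width: 0.0003
grasp_force: 0.0
time_s: 10.25
tool_pos: [0.374, 0.2454, 0.1302]
tool_rot: [179.9, 0.0, 159.4]
force: [0.4, 0.2, -0.6]
grip_width: 0.0007
grasp_force: 0.0
[0.0001 0.     0.0422]
```

View pics/c3.png

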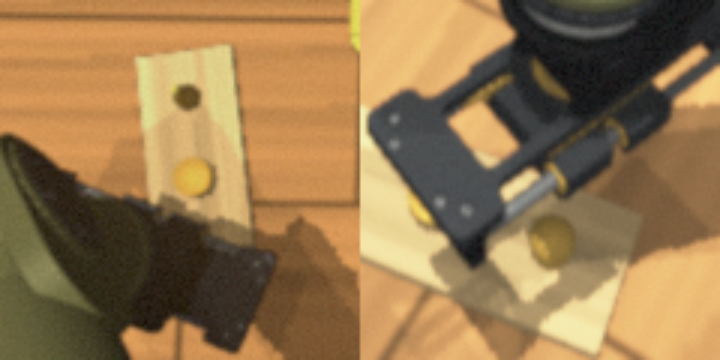

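The top view shows the cap and spire in place with the gripper over the ball. The side view shows the ball at about full (274,344), with the finger just above it at roughly (281,326). I'll check that against the measured pose.

Run:
```python
from h import *
for p in((276,328),(281,326),(286,324)): print(onz("side",*p,.111).round(4))
```

```text
[0.3697 0.2519 0.111 ]
[0.3645 0.2447 0.111 ]
[0.3593 0.2373 0.111 ]
```

```bash
python3 -m crank '[{"x":0,"y":0,"z":0.008,"turn":0},{"x":0,"y":0,"z":0.02,"turn":0},{"x":0,"y":0,"z":0.032,"turn":0},{"x":0,"y":0,"z":0.039,"turn":0},{"x":0,"y":0,"z":0.041,"turn":0},{"x":0,"y":0,"z":0.041,"turn":0},{"x":0,"y":0,"z":0.041,"turn":0}]'
python3 - <<'E'
from h import *; import cv2
c=imaging.get_calibration("side");K=c["camera_matrix"]
for p in([.376,.2415,.07],):
    q=R.from_euler("xyz",c["attitude"],degrees=True).inv().apply(np.array(p)-c["position"])*[1,-1,-1]; q=K@q; print(q/q[2])
b=imaging.read_camera("side")[294:384,220:340]
cv2.imwrite("pics/c4.png",cv2.resize(b[...,::-1],None,fx=6,fy=6))
E
```

```text
time_s: 11.22
tool_pos: [0.3736, 0.2455, 0.0889]
tool_rot: [180.0, 0.0, 159.4]
force: [0.8, 0.0, 0.2]
grip_width: 0.0007
grasp_force: 0.0
[274.36330857 332.3615787    1.        ]
```

View pics/c4.png

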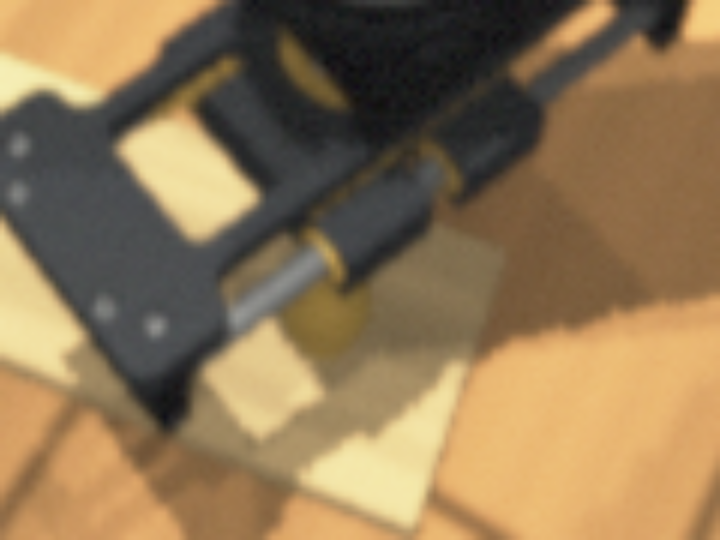

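The side view has the ball at about full (274,347), partly hidden by the gripper slider directly above it, which fits the computed position. I'll hold here.

```bash
python3 -m crank '[{"x":0,"y":0,"z":0,"turn":0},{"x":0,"y":0,"z":0,"turn":0},{"x":0,"y":0,"z":0,"turn":0},{"x":0,"y":0,"z":0,"turn":0},{"x":0,"y":0,"z":0,"turn":0},{"x":0,"y":0,"z":0,"turn":0},{"x":0,"y":0,"z":0,"turn":0},{"x":0,"y":0,"z":0,"turn":0},{"x":0,"y":0,"z":0,"turn":0},{"x":0,"y":0,"z":0,"turn":0},{"x":0,"y":0,"z":0,"turn":0},{"x":0,"y":0,"z":0,"turn":0}]'
python3 -m crank '[{"x":0,"y":0,"z":0,"turn":0},{"x":0,"y":0,"z":0,"turn":0},{"x":0,"y":0,"z":0,"turn":0},{"x":0,"y":0,"z":0,"turn":0},{"x":0,"y":0,"z":0,"turn":0},{"x":0,"y":0,"z":0,"turn":0},{"x":0,"y":0,"z":0,"turn":0},{"x":0,"y":0,"z":0,"turn":0},{"x":0,"y":0,"z":0,"turn":0},{"x":0,"y":0,"z":0,"turn":0}]'
python3 -c "
from h import *
print(rel([.46,.08,.23]).round(3),rel([.4728,-.1515,.23]).round(3))"
```

```text
time_s: 12.78
tool_pos: [0.3733, 0.2453, 0.0886]
tool_rot: [180.0, 0.0, 159.4]
force: [-0.6, -0.0, 0.9]
grip_width: 0.0008
grasp_force: 0.0
time_s: 14.02
tool_pos: [0.3733, 0.2453, 0.0886]
tool_rot: [180.0, 0.0, 159.4]
force: [-0.1, -0.8, -0.0]
grip_width: 0.0004
grasp_force: 0.0
[-0.139 -0.124 -0.141] [-0.233 -0.336 -0.141]
```

```bash
python3 -m crank '[{"x":0,"y":0,"z":-0.01,"turn":0},{"x":0,"y":0,"z":-0.04,"turn":0},{"x":0,"y":0,"z":-0.08,"turn":0},{"x":0,"y":0,"z":-0.115,"turn":0},{"x":0,"y":0,"z":-0.135,"turn":0},{"x":-0.01,"y":-0.009,"z":-0.141,"turn":0},{"x":-0.035,"y":-0.031,"z":-0.141,"turn":0},{"x":-0.065,"y":-0.058,"z":-0.141,"turn":0},{"x":-0.095,"y":-0.085,"z":-0.141,"turn":0},{"x":-0.12,"y":-0.107,"z":-0.141,"turn":0},{"x":-0.135,"y":-0.12,"z":-0.141,"turn":0},{"x":-0.139,"y":-0.124,"z":-0.141,"turn":0}]'
python3 -m crank '[{"x":-0.005,"y":-0.011,"z":0,"turn":0},{"x":-0.016,"y":-0.036,"z":0,"turn":0},{"x":-0.031,"y":-0.07,"z":0,"turn":0},{"x":-0.047,"y":-0.106,"z":0,"turn":0},{"x":-0.063,"y":-0.142,"z":0,"turn":0},{"x":-0.08,"y":-0.18,"z":0,"turn":0},{"x":-0.09,"y":-0.203,"z":0,"turn":0},{"x":-0.094,"y":-0.212,"z":0,"turn":0},{"x":-0.094,"y":-0.212,"z":0.03,"turn":0},{"x":-0.094,"y":-0.212,"z":0.07,"turn":0},{"x":-0.094,"y":-0.212,"z":0.1,"turn":0},{"x":-0.094,"y":-0.212,"z":0.115,"turn":0}]'
python3 -m crank '[{"x":0,"y":0,"z":0,"turn":0},{"x":0,"y":0,"z":0.01,"turn":0},{"x":0,"y":0,"z":0.025,"turn":0},{"x":0,"y":0,"z":0.035,"turn":0},{"x":0,"y":0,"z":0.035,"turn":0},{"x":0,"y":0,"z":0.035,"turn":0}]'
python3 - <<'E'
from h import *; import cv2
print(rel([.4728,-.1515,.05]).round(4))
b=imaging.read_camera("side")[155:235,260:380]
cv2.imwrite("pics/c5.png",cv2.resize(b[...,::-1],None,fx=6,fy=6))
E
```

```text
time_s: 15.52
tool_pos: [0.4598, 0.0781, 0.229]
tool_rot: [-179.9, -0.0, 159.2]
force: [0.7, 0.0, -0.3]
grip_width: 0.0006
grasp_force: 0.0
time_s: 17.02
tool_pos: [0.4722, -0.1497, 0.1129]
tool_rot: [-180.0, -0.2, 159.5]
force: [-0.3, 0.2, -0.2]
grip_width: 0.0006
grasp_force: 0.0
time_s: 17.77
tool_pos: [0.4732, -0.1514, 0.0797]
tool_rot: [-180.0, 0.0, 159.4]
force: [0.5, -0.5, -1.5]
grip_width: 0.0003
grasp_force: 0.0
[ 0.0004 -0.0003  0.0297]
```

View pics/c5.png

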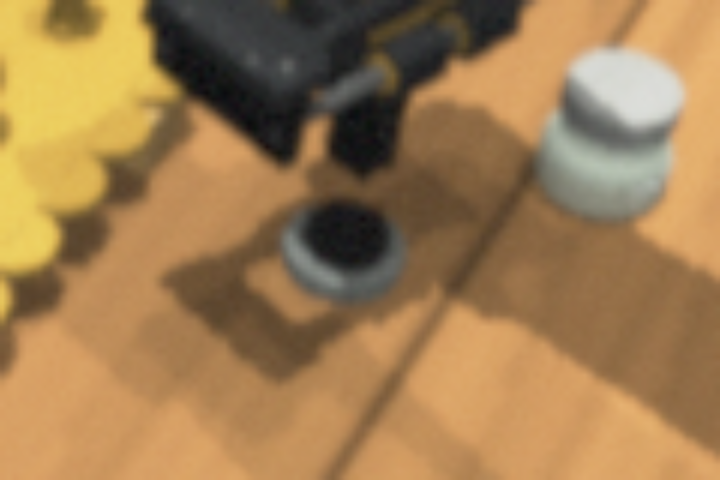

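The side view shows the closed fingertips at about full (320,184), directly above the button at (317,195). The jar is clear. I'll lower in small steps and watch the force.

```bash
python3 -m crank '[{"x":0,"y":0,"z":0.008,"turn":0},{"x":0,"y":0,"z":0.018,"turn":0},{"x":0,"y":0,"z":0.027,"turn":0},{"x":0,"y":0,"z":0.03,"turn":0},{"x":0,"y":0,"z":0.03,"turn":0}]'
python3 -m crank '[{"x":0,"y":0,"z":0.002,"turn":0},{"x":0,"y":0,"z":0.004,"turn":0},{"x":0,"y":0,"z":0.005,"turn":0},{"x":0,"y":0,"z":0.005,"turn":0}]'
python3 -m crank '[{"x":0,"y":0,"z":0.001,"turn":0},{"x":0,"y":0,"z":0.003,"turn":0},{"x":0,"y":0,"z":0.003,"turn":0}]'
```

```text
time_s: 18.45
tool_pos: [0.4729, -0.1513, 0.0492]
tool_rot: [-180.0, -0.0, 159.4]
force: [-0.5, 0.6, 0.9]
grip_width: 0.0003
grasp_force: 0.0
time_s: 18.95
tool_pos: [0.4731, -0.1512, 0.0445]
tool_rot: [180.0, -0.0, 159.4]
force: [-0.2, 1.1, 0.3]
grip_width: 0.0005
grasp_force: 0.0
time_s: 19.32
tool_pos: [0.4731, -0.1512, 0.0415]
tool_rot: [180.0, 0.0, 159.4]
force: [0.5, -0.5, 0.4]
grip_width: 0.0006
grasp_force: 0.0
```

Fingertips are at 22 mm with no contact yet.

```bash
python3 -m crank '[{"x":0,"y":0,"z":0.001,"turn":0},{"x":0,"y":0,"z":0.003,"turn":0},{"x":0,"y":0,"z":0.003,"turn":0}]'
python3 -m crank '[{"x":0,"y":0,"z":0.001,"turn":0},{"x":0,"y":0,"z":0.002,"turn":0},{"x":0,"y":0,"z":0.002,"turn":0}]'
python3 -m crank '[{"x":0,"y":0,"z":0.001,"turn":0},{"x":0,"y":0,"z":0.002,"turn":0},{"x":0,"y":0,"z":0.002,"turn":0}]'
```

```text
time_s: 19.7
tool_pos: [0.4732, -0.1512, 0.0386]
tool_rot: [180.0, 0.0, 159.4]
force: [-0.5, 0.4, 3.2]
grip_width: 0.0003
grasp_force: 1.5
time_s: 20.08
tool_pos: [0.4732, -0.1512, 0.0366]
tool_rot: [180.0, 0.0, 159.4]
force: [-1.2, 0.7, 4.8]
grip_width: 0.0005
grasp_force: 2.1
time_s: 20.45
tool_pos: [0.4732, -0.1513, 0.0353]
tool_rot: [180.0, -0.0, 159.4]
force: [-3.4, 1.5, 11.9]
grip_width: 0.0004
grasp_force: 5.9
```

The force jumped past 5 N and motion stopped, so the button has bottomed out. I'll push slightly more to be sure, then release and rise clear.

```bash
python3 -m crank '[{"x":0,"y":0,"z":0.001,"turn":0},{"x":0,"y":0,"z":0.001,"turn":0},{"x":0,"y":0,"z":0.001,"turn":0},{"x":0,"y":0,"z":0.001,"turn":0}]'
python3 -m crank '[{"x":0,"y":0,"z":-0.002,"turn":0},{"x":0,"y":0,"z":-0.006,"turn":0},{"x":0,"y":0,"z":-0.012,"turn":0},{"x":0,"y":0,"z":-0.03,"turn":0},{"x":0,"y":0,"z":-0.06,"turn":0},{"x":0,"y":0,"z":-0.1,"turn":0},{"x":0,"y":0,"z":-0.14,"turn":0},{"x":0,"y":0,"z":-0.16,"turn":0},{"x":0,"y":0,"z":-0.165,"turn":0},{"x":0,"y":0,"z":-0.165,"turn":0},{"x":0,"y":0,"z":-0.165,"turn":0}]'
python3 - <<'E'
from h import *; import cv2
cv2.imwrite("pics/end.png",imaging.read_camera("side")[...,::-1])
E
```

```text
time_s: 20.95
tool_pos: [0.4733, -0.1513, 0.0352]
tool_rot: [179.9, -0.0, 159.4]
force: [-5.8, 1.8, 19.6]
grip_width: 0.0004
grasp_force: 9.9
time_s: 22.32
tool_pos: [0.4724, -0.1511, 0.1975]
tool_rot: [-180.0, -0.1, 159.4]
force: [0.1, 0.2, 0.1]
grip_width: 0.0007
grasp_force: 0.0
```

View pics/end.png

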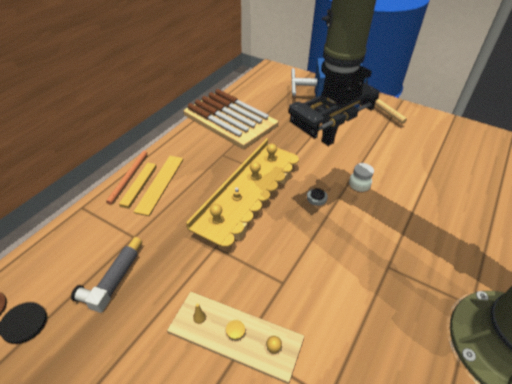

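The final view shows everything where it began: ball at (274,344), button up at (317,195), and the arm clear.

```bash
python3 -c "
from cell import env
print(env.sign_off())"
```

```text
the job is handed in; nothing more can be done
None
```

I handed the job in at about 22 s: the fingertips held about 25 mm above the bare post and then the matching spare ball, over 2 s each, then pressed the button to its stop and rose clear; the last picture shows the button up and nothing else moved.

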